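Third hand at the screw-guide jig

ROBOT

A 6-joint arm with a two-finger parallel gripper is mounted at the origin on the work surface; the furniture and walls round the work are solid. World frame = base frame: x ahead of the robot, y to its left, z up, the work surface at z = 0. Lengths are in mm, angles in rad, forces in N, time in s.
With the tool pointing down it reaches from about 350 to 875 mm from the base axis. Payload 4.2 kg.
Tool frame: the origin (TCP) lies midway between the tips of the shut fingers; the grasp point (between the pads) lies 19 mm behind it (arm.hold_point_z is the distance from the TCP to the grasp point, in mm); z points along the fingers, y is the line along which they close (so a half turn about z gives the same grasp; the last joint's range is limited). The gripper opens to 85 mm and grips with 20 to 120 N. Pads are 22 mm wide; open, the fingers measure 114 mm over their backs; the gripper's body (76 mm by 85 mm) begins 54 mm behind the grasp point. The pads swing forward as they close: fully open they stand 13 mm farther back than shut.
Start: joints at [-0.868, 0.385, 0.008, 0, -1.194, -0.259], TCP at [268.371, -564.426, 231.312] pointing down, gripper open.
Joint ranges: [-3.14, 3.14], [-1.21, 2.06], [-1.07, 1.41], [-3.16, 2.05], [-2.99, -0.16], [-3.1, 3.1]. Speed limits (rad/s): [2.79, 2.79, 3.14, 3.14, 3.14, 3.14].

INTERFACE

Orientations are given as a unit quaternion [x, y, z, w].
In Python, from bench import arm, vision gives the robot as it stands. The module is installed in compiled form; this text tells all that it offers.
- The arm moves only by the tool servo_tool, never from a script. Its argument "plan" is a list of rows, each a list of 7 numbers: the shift along the world's x, y, z each as a share of 300 mm, from -1 to 1, then the turn, a rotation vector about the world's x, y, z each as a share of 2 rad, from -1 to 1, then the opening, from 0 (shut) to 1 (fully open). A call has 1 to 20 rows; each row shifts and turns the commanded pose from where the row before left it; what a row does not reach is not made up. A row lasts 1/8 s, in which the tool goes at most 62.5 mm and 10.7 degrees, less where a joint would pass 70% of its speed; a pose out of reach is approached as far as the arm can. A call with a number of a shift or a turn outside -1 to 1 is refused whole. A call with a gripper value outside its range is refused whole. The fingers move at their own pace and stop on an object; the grip force is fixed at half the most. Time passes only in rows, so rows that do not move let the fingers close. It gives the time, the measured TCP pose, the force, the opening and the grip force at its end, in the units of the state.
- arm.read_state(): the state, without advancing time (a new reading comes with each control period).
- vision.get_image(name): name is "scene" or "top" or "wrist"; returns a dict with "image" (480x640x3 uint8, red, green, blue), "z_map" (480x640 float32, mm along the optical axis (not along the pixel's ray), 0 where there is no reading), "K" (3x3 intrinsics, pixels), "D" ([k1, k2, p1, p2, k3] as OpenCV has them; the pictures are not rectified), "world_to_cam" (4x4, takes a point from world to camera coordinates); the wrist camera has in their place "mount" (4x4, takes a point from camera to tool coordinates, whose origin is the TCP and whose axes are the flange's). Camera axes: x right, y down, z forward; pixel columns grow to the right and rows downward; lengths in mm; the calibration is good to about 2 mm. A picture is of the moment at which its call begins: read the wrist's pose just before it.
- arm.job_done(): hands the job in; it is judged then, once.
The state is a dict: "clock": time; "joints": joint angles; "joint_vel": joint speeds; "joint_efforts": joint torques, N m; "position": TCP position; "ee_rot": TCP orientation; "contact_force": force on the tool from outside, world axes, zero at the start; "wrist_torque": the same for the moment, N m; "gripper_width": finger opening in mm; "grasp_force": force on a finger pad.
Only numpy, scipy, OpenCV 4.12 (cv2) and the standard library are available. Lean on these libraries where they do the work, as an engineer would, in place of code of your own. Each camera call takes 0.05 s, during which the arm holds its last target. There are 200 camera calls.

TASK

Get this rail ready for me to screw to the end board and be my third hand: swing the guide leaf of the jig all the way down, turn the turnbutton square across it so that it is locked, then slide the pine rail along its channel until it butts against the upright end board and keep it pressed there with a steady push of about 12 newtons. Ease it up without ramming it, leave the other things on the bench where they are, and finish while still pushing: do not let go, I drive the screws while you hold.

Things in the scene. Friction and masses are not known exactly. Their poses are not given: they have to be found in the camera images.
- jig: plywood jig screwed to the bench. Origin: underside of its base, mid channel; +x along the channel towards the end board, +y left, z up. Base 250 x 205 x 18 mm (x -130 to 120, y -112 to 92). The rail slides on it in a channel 49 mm wide between cheeks (x -10 to 73, tops z = 55 mm); nearer the robot the base is bare. Latch post on the right: x 5 to 65, y -95 to -59, top z = 68 mm
- end_board: rigid upright wooden board fixed across the far end of the channel, 18 x 130 x 60 mm; origin at the centre of its underside (jig x = 84, y = 0, z = 18 mm). The face that the rail must butt against is 9 mm nearer the robot (jig x = 75 mm), at right angles to jig x
- rail: loose pine block 45 x 120 x 34 mm, about 0.11 kg (varies), in the jig's channel, its front 15 to 40 mm short of the end board at first; origin at the centre of its underside, y axis along its length, +y to the end board. It slides easily (waxed, friction about 0.2), but pushing it down too takes some of the push. When it butts, its tail still sticks out 35 mm from the cheeks
- rail_tail (a point): centre of the rail's near end face (towards the robot), 17 mm above the jig's base; the face to push on
- rail_front (a point): centre of the rail's far end face, the one that must butt against the end board
- leaf (a joint): guide leaf, plywood plate 70 x 98 x 12 mm with two inclined steel bushes standing 12 mm out of its top, hinged along the left cheek; value = angle open: 0 = flat down on the cheeks (top z = 67 mm), 1 = raised. Stiff hinge (0.07 N m): it stays where left and is pushed down near its free right edge. Shut, it clears the rail by 3 mm, so the rail still slides
- leaf_hinge (a point): middle of the leaf's hinge line (jig x = 35, y = 47.5, z = 55 mm)
- leaf_edge (a point): middle of the top of the leaf's free edge, 102 mm from the hinge line; press on the clear strip of 25 mm along this edge (the bushes begin 38 mm from it). Its axes turn with the leaf
- turnbutton (a joint): pale wooden bar 64 x 18 x 16 mm that turns on an upright screw on the latch post: 0 = open (long arm along jig -x; starts at 0 to 0.3), 1.57 = square across the leaf (long arm along jig +y), stopped by a pin at both ends; positive is clockwise from above. Stays where left, turns easily (0.03 N m). It passes 3 mm above the shut leaf, not over one that is not fully down, and then keeps it down
- turnbutton_pivot (a point): on the turnbutton's screw, at half height of the bar (jig x = 35, y = -77, z = 78 mm; the bar spans z = 70 to 86 mm)
- turnbutton_tip (a point): end of the turnbutton's long arm, 46 mm from the pivot, at half height of the bar
- screw_box: open yellow plastic box of screws, 70 x 105 x 39 mm, loose on the bench to the left of the jig; bystander; origin under its centre
- screwdriver: screwdriver with a yellow handle, 231 mm long, lying to the right of the jig; bystander; origin under its middle
- spare_block: spare pine block 58 x 90 x 45 mm on the bench behind on the left; bystander; origin under its centre
- tape: yellow tape measure, 38 x 84 x 70 mm, standing on its edge at the left edge of the bench; bystander; origin under its centre
There are look-alikes about, which are no part of the job. What is shaped like the rail but black is not meant.

How it is judged (in metres and radians):
On the way, in this order (a step that is already met when the one before it is completed fails the run):
1. the guide leaf is flat down while the turnbutton is still off it (value of joint leaf below 0.04 rad and value of joint turnbutton below 0.9 rad), for 0.2 s.
2. the turnbutton is square across the shut leaf (value of joint leaf below 0.04 rad and value of joint turnbutton above 1.37 rad), for 0.2 s.
3. the rail is pressed against the end board with 6 to 20 N for a second (contact force between rail and end_board between 6 and 20 N), for 1 s.
At the end, for the whole second after the job is handed in: Leaf flat down (under 0.04 rad), turnbutton square across it (over 1.37 rad), and the robot still holding the rail at rest and straight in the channel (0.05 rad), front within 3 mm of the end board and pressing on it with 6 to 20 N throughout the last second (all of step 2 and all of step 3 and contact force between any of the fingers, the arm and rail above 3 N and x of rail_front in the frame of jig above 0.072 m and angle between the y axis of rail and the x axis of jig, either way round below 0.05 rad and linear speed of rail below 0.01 m/s); the arm keeps its last pose, push and grip.
It fails at once if the rail is rammed against the end board (over 40 N) (contact force between rail and end_board above 40 N).
It fails at once if a bystander is pushed more than 30 mm from its place (distance of any of screw_box, screwdriver, spare_block, tape from where it was at the start of the episode above 0.03 m).
It also fails if it takes over 72 s, if anything falls off the work surface, if the arm or the gripper's body presses on something with over 40 N, if the wrist force passes 120 N, or if a joint passes its speed limit or range.

## Working session

There is one attempt and no reset: what is moved stays moved. The work goes in short steps, Python scripts to look and compute and a tool call to move; the robot and the scene stay as the last step left them, time stands still between calls to the robot, and variables do not carry over. Pictures are saved under pics/ and viewed, at most 10 in all, crops included, and the job is handed in when it is done.

Besides the shell and the picture viewer there is one more tool, called after "Emit:" by a JSON object that holds its "fn" and its "kwargs", one argument or row to a line. servo_tool: Moves the arm, as the interface text tells. Its arguments: {"type":"object","properties":{"plan":{"type":"array"}},"required":["plan"]}

```bash
mkdir -p pics
cat > h.py <<'E'
import numpy as np, cv2
from bench import arm, vision
def save(name,im): cv2.imwrite('pics/'+name+'.png',cv2.cvtColor(im,cv2.COLOR_RGB2BGR))
def world(g,uv):
    """pixels -> world points using z_map"""
    uv=np.atleast_2d(np.array(uv,float)); n=cv2.undistortPoints(uv[:,None],g['K'],g['D'])[:,0]
    z=np.array([np.median(g['z_map'][int(v)-1:int(v)+2,int(u)-1:int(u)+2]) for u,v in uv])
    P=np.c_[n*z[:,None],z,np.ones(len(z))]
    return (P@np.linalg.inv(g['world_to_cam']).T)[:,:3]
def plane(g,uv,h):
    uv=np.atleast_2d(np.array(uv,float)); n=cv2.undistortPoints(uv[:,None],g['K'],g['D'])[:,0]
    T=np.linalg.inv(g['world_to_cam']); d=np.c_[n,np.ones(len(n))]@T[:3,:3].T; c=T[:3,3]
    return c+d*((h-c[2])/d[:,2])[:,None]
def proj(g,P):
    T=g['world_to_cam']; P=np.atleast_2d(np.array(P,float))
    return cv2.projectPoints(P[:,None],cv2.Rodrigues(T[:3,:3])[0],T[:3,3],g['K'],g['D'])[0][:,0]
E
python3 - <<'E'
from h import *
for n in('top','scene'):
    g=vision.get_image(n); save(n,g['image']); print(n,g['K'].tolist(),np.linalg.inv(g['world_to_cam'])[:3,3])
    np.savez('pics/'+n,**g)
print(arm.read_state(),arm.hold_point_z)
E
```

```text
top [[604.7681037232229, 0.0, 321.5023353806323], [0.0, 604.7681037232229, 242.89891965440228], [0.0, 0.0, 1.0]] [ 334.64422646  145.51414892 1164.96929299]
scene [[572.3584222702435, 0.0, 318.92035298468284], [0.0, 572.3584222702435, 240.5598813585979], [0.0, 0.0, 1.0]] [ 827.94581735 -424.37065159  826.10667039]
{'clock': 0.1, 'joints': array([-8.68392066e-01,  3.85495482e-01,  6.78358081e-03, -4.37802537e-04,
       -1.19397929e+00, -2.58608278e-01]), 'joint_vel': array([ 0.00084342, -0.00173473,  0.0045532 ,  0.00113791, -0.00120118,
        0.00042664]), 'joint_efforts': array([-7.21950455e-04, -3.93318844e+01,  1.88929725e+01,  4.19799283e+00,
       -2.61321526e-03, -3.32596057e-07]), 'position': array([ 268.16425592, -563.98658789,  230.32924551]), 'ee_rot': array([-2.20002609e-01,  9.75498802e-01,  9.34194944e-04, -2.57503821e-04]), 'contact_force': array([ 0.15434393, -0.72194217, -0.21368039]), 'wrist_torque': array([-0.07071771,  0.01651434,  0.01761034]), 'grasp_force': 0.0, 'gripper_width': 85.44344138992027} 18.700000000000003
```

View pics/top.png

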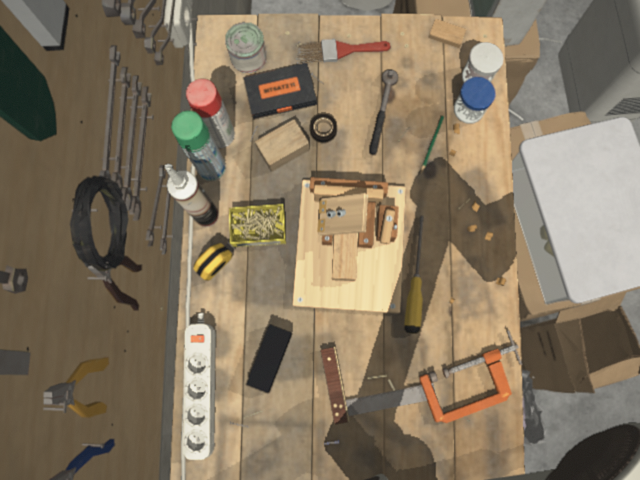

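View pics/scene.png

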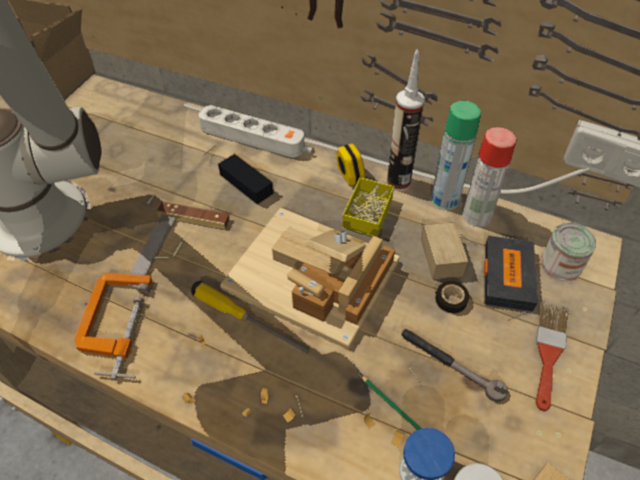

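The top view shows the jig base with its corners at about (302,180), (405,186), (293,305) and (399,312). The raised leaf is at (343,214), the turnbutton at (389,222), the rail's tail at (344,262) and the end board at (348,187).

Candidates for the rail: pale block in the channel at (344,257), black block at (269,355), spare block at (283,143). I choose (344,257) and check it in a close crop.

Run:
```python
from h import *
g=dict(np.load('pics/top.npz')); im=g['image']
c=cv2.resize(im[170:320,285:415],None,fx=4,fy=4,interpolation=cv2.INTER_CUBIC); save('crop1',c)
s=dict(np.load('pics/scene.npz')); save('crop2',cv2.resize(s['image'][200:350,225:410],None,fx=4,fy=4,interpolation=cv2.INTER_CUBIC))
# base mask by height 18
v,u=np.mgrid[165:325,280:420]; uv=np.c_[u.ravel(),v.ravel()]
P=world(g,uv); m=(P[:,2]>11)&(P[:,2]<26)
mask=np.zeros(im.shape[:2],np.uint8); mask[uv[m,1],uv[m,0]]=255
mask=cv2.morphologyEx(mask,cv2.MORPH_OPEN,np.ones((3,3)))
n,l,st,_=cv2.connectedComponentsWithStats(mask); k=1+st[1:,4].argmax()
pts=np.argwhere(l==k)[:,::-1]
W=plane(g,pts,18)[:,:2].astype(np.float32)
r=cv2.minAreaRect(W); print(r,cv2.boxPoints(r).tolist(), 'medz',np.median(P[m,2]))
print(st[1:])
```

```text
((558.7199096679688, 105.16993713378906), (205.1462860107422, 250.4012451171875), 86.71504211425781) [[427.8473815917969, 9.9395751953125], [677.8372192382812, -4.408905029296875], [689.5924072265625, 200.40029907226562], [439.60260009765625, 214.748779296875]] medz 19.36438535278387
[[ 292  179  114  134 7901]
 [ 375  206    3    6   18]
 [ 374  224    3    7   21]
 [ 407  258   13   47  247]
 [ 406  306    3    8   24]
 [ 405  315    3    4   12]
 [ 405  322    3    3    9]]
```

View pics/crop1.png

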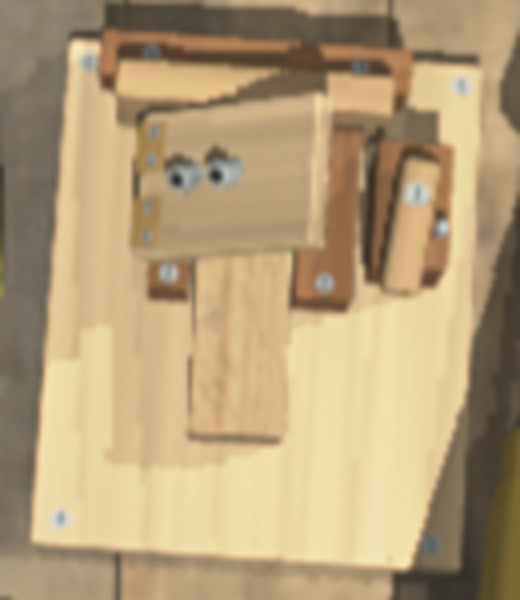

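View pics/crop2.png

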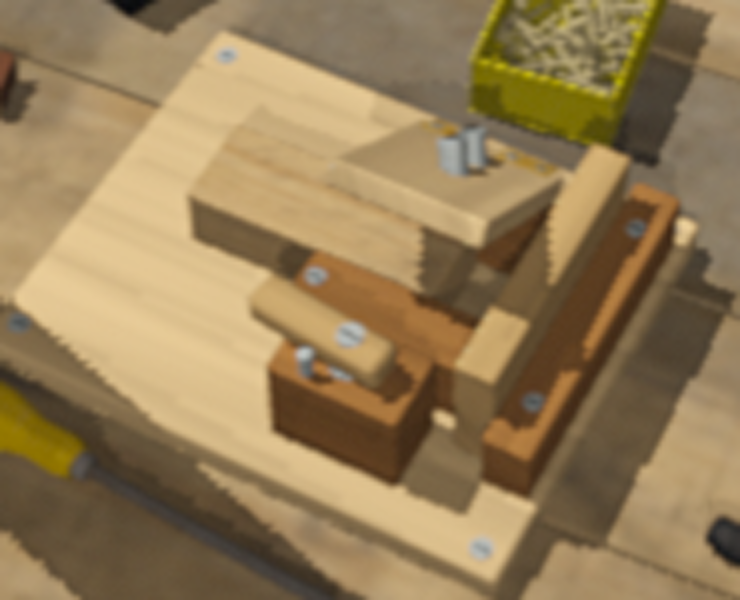

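The crops confirm the choice: the pine rail lies in the channel, tail end at top pixel (344,280), under a leaf raised about 0.5 rad. Its free edge is at crop 1 (322,175). The turnbutton's long arm points back towards the robot, a little inward, with its tip at crop 1 (402,290). Next I check the pose in both views.

```bash
cat >> h.py <<'E'
O=np.array([564.1,114.8,0]); TH=-0.0573
R=np.array([[np.cos(TH),-np.sin(TH),0],[np.sin(TH),np.cos(TH),0],[0,0,1]])
def J(P): return (np.atleast_2d(P)-O)@R      # world->jig
def Wd(P): return np.atleast_2d(P)@R.T+O     # jig->world
E
python3 - <<'E'
from h import *
np.set_printoptions(precision=1,suppress=True)
g=dict(np.load('pics/top.npz')); s=dict(np.load('pics/scene.npz'))
c1=lambda p:np.array(p)/4+[285,170]
c2=lambda p:np.array(p)/4+[225,200]
print('scene base corners z18', J(plane(s,[c2((222,33)),c2((15,300)),c2((495,590))],18)))
print('pred scene px of pivot,tail,post', proj(s,Wd([[35,-77,86],[-130,92,18],[120,-112,18]])), c2((350,333)))
print('pivot scene',J(plane(s,c2((350,333)),86)),'top',J(plane(g,c1((418,193)),86)))
print('tip scene',J(plane(s,c2((258,296)),86)),'top',J(plane(g,c1((402,290)),86)))
print('rail tail top', J(plane(g,[c1((189,438)),c1((282,441))],52)), J(world(g,[c1((192,430)),c1((235,430)),c1((235,300))])))
print('rail tail scene', J(plane(s,[c2((190,198)),c2((255,108))],52)))
lf=[(160,190),(290,120),(310,110),(290,235),(270,150),(200,225)]
print('leaf',J(world(g,[c1(p) for p in lf])))
print('leaf edge corner top zmap',J(world(g,[c1((325,100)),c1((312,240))])))
v,u=np.mgrid[195:232,322:366];P=J(world(g,np.c_[u.ravel(),v.ravel()]))
m=(P[:,0]>5)&(P[:,0]<65)&(P[:,2]>60);Q=P[m];A=np.c_[Q[:,1],np.ones(len(Q))]
for _ in range(4):
    k=np.linalg.lstsq(A,Q[:,2],rcond=None)[0];r=Q[:,2]-A@k;ok=abs(r)<6;Q=Q[ok];A=A[ok]
print(k,np.arctan(-k[0]),len(Q),Q[:,1].min(),Q[:,1].max(),Q[:,2].max())
for n,h in(('screw_box',39),):pass
E
```

```text
scene base corners z18 [[-124.1   89.7   18. ]
 [-123.2  -88.    18. ]
 [ 124.2 -115.8   18. ]]
pred scene px of pivot,tail,post [[310.7 283.5]
 [278.5 206.4]
 [347.5 344.5]] [312.5 283.2]
pivot scene [[ 37.3 -75.2  86. ]] top [[ 35.4 -78.3  86. ]]
tip scene [[ -3.6 -76.9  86. ]] top [[-10.4 -73.2  86. ]]
rail tail top [[-80.1  18.9  52. ]
 [-78.5 -24.2  52. ]] [[-76.4  17.8  52.9]
 [-74.8  -2.1  51. ]
 [-13.9   1.8  53.2]]
rail tail scene [[-69.3 -25.3  52. ]
 [-70.4  32.1  52. ]]
leaf [[ 30.5  40.   78.1]
 [ 57.6 -16.7 116.2]
 [ 60.9 -25.1 122.9]
 [  4.2 -19.7 119. ]
 [ 44.6  -8.7 110.4]
 [ 12.5  20.4  90.3]]
leaf edge corner top zmap [[ 66.6 -31.6 120.7]
 [  2.2 -29.4 120.8]]
[ -0.7 105.5] 0.6100411839010283 1307 -31.378579073566453 47.93322172838439 125.73061190094563
```

Emit:
{"fn": "servo_tool", "kwargs": {
  "plan": [
    [0.0787, 0.1547, 0, 0, 0, -0.0179, 0],
    [0.0787, 0.1547, 0, 0, 0, -0.0179, 0],
    [0.0787, 0.1547, 0, 0, 0, -0.0179, 0],
    [0.0787, 0.1547, 0, 0, 0, -0.0179, 0],
    [0.0787, 0.1547, 0, 0, 0, -0.0179, 0],
    [0.0787, 0.1547, 0, 0, 0, -0.0179, 0],
    [0.0787, 0.1547, 0, 0, 0, -0.0179, 0],
    [0.0787, 0.1547, 0, 0, 0, -0.0179, 0],
    [0.0787, 0.1547, 0, 0, 0, -0.0179, 0],
    [0.0787, 0.1547, 0, 0, 0, -0.0179, 0],
    [0.0787, 0.1547, 0, 0, 0, -0.0179, 0],
    [0.0787, 0.1547, 0, 0, 0, -0.0179, 0],
    [0.0787, 0.1547, 0, 0, 0, -0.0179, 0],
    [0.0787, 0.1547, 0, 0, 0, -0.0179, 0],
    [0, 0, 0, 0, 0, 0, 0],
    [0, 0, 0, 0, 0, 0, 0]
  ]
}}

```text
clock: 2.1
position: [598.3, 85.1, 230.6]
ee_rot: [0.028, 1.0, -0.0, -0.001]
contact_force: [0.0, -0.3, 0.2]
gripper_width: 0.1
grasp_force: 0.0
```

```bash
cat >> h.py <<'E'
from scipy.spatial.transform import Rotation as Ro
def wrist():
    st=arm.read_state(); g=vision.get_image('wrist')
    T=np.eye(4);T[:3,:3]=Ro.from_quat(st['ee_rot']).as_matrix();T[:3,3]=st['position']
    g['world_to_cam']=np.linalg.inv(T@g['mount']); return g
E
python3 - <<'E'
from h import *
g=wrist(); np.savez('pics/w1',**g); im=g['image'].copy()
pts=[[35,-77,86],[-10,-75,78],[35,47.5,55],[-79,0,52],[5,-95,68],[5,-59,68],[65,-59,68],[65,-95,68],[-10,24.5,55],[-10,-24.5,55],[75,0,78]]
for p in proj(g,Wd(pts)): cv2.drawMarker(im,tuple(int(x) for x in p),(255,0,255),0,10,1)
save('w1',im)
E
```

```text
(no output)
```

View pics/w1.png

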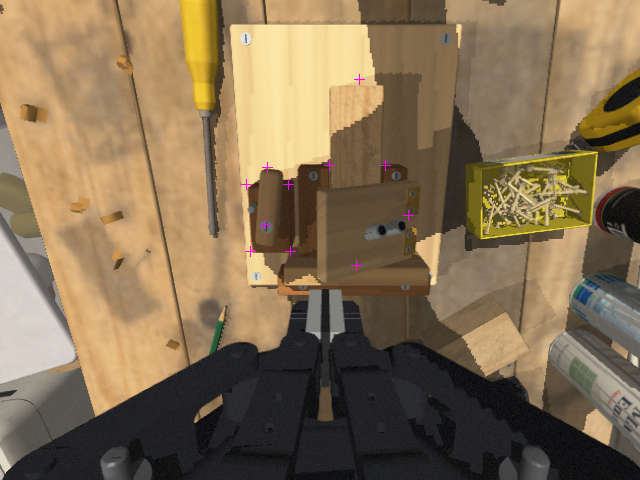

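The wrist view agrees with the jig model to about 2 mm: pivot at (265,226), post corners on the markers. The rail's tail at (357,87) sits about 6 mm farther forward than I first put it, so jig x is about -73.

Now I press the leaf down.

Emit:
{"fn": "servo_tool", "kwargs": {
  "plan": [
    [0, 0, -0.0667, 0, 0, 0, 0],
    [0, 0, -0.0667, 0, 0, 0, 0],
    [0, 0, -0.0667, 0, 0, 0, 0],
    [0, 0, -0.0667, 0, 0, 0, 0],
    [0, 0, -0.0667, 0, 0, 0, 0],
    [0, -0.0067, -0.0267, 0, 0, 0, 0],
    [0, -0.0067, -0.0267, 0, 0, 0, 0],
    [0, -0.0067, -0.0267, 0, 0, 0, 0],
    [0, -0.0067, -0.0267, 0, 0, 0, 0],
    [0, -0.0067, -0.0267, 0, 0, 0, 0],
    [0, -0.0067, -0.0267, 0, 0, 0, 0],
    [0, -0.0067, -0.0267, 0, 0, 0, 0],
    [0, 0, 0, 0, 0, 0, 0]
  ]
}}

```text
clock: 3.78
position: [598.4, 71.0, 74.2]
ee_rot: [0.029, 1.0, -0.0, -0.001]
contact_force: [-0.4, 0.6, -1.0]
gripper_width: 0.3
grasp_force: 0.0
```

Emit:
{"fn": "servo_tool", "kwargs": {
  "plan": [
    [0, 0, -0.01, 0, 0, 0, 0],
    [0, 0, -0.01, 0, 0, 0, 0],
    [0, 0, -0.0067, 0, 0, 0, 0],
    [0, 0, 0, 0, 0, 0, 0]
  ]
}}

```text
clock: 4.28
position: [599.0, 71.3, 67.2]
ee_rot: [0.029, 1.0, 0.0, 0.0]
contact_force: [-0.5, -0.8, -0.1]
gripper_width: 0.1
grasp_force: 0.0
```

Emit:
{"fn": "servo_tool", "kwargs": {
  "plan": [
    [0, 0, -0.0033, 0, 0, 0, 0],
    [0, 0, -0.0033, 0, 0, 0, 0],
    [0, 0, 0, 0, 0, 0, 0]
  ]
}}

```text
clock: 4.65
position: [599.1, 71.3, 66.9]
ee_rot: [0.028, 1.0, -0.0, 0.0]
contact_force: [-3.0, -0.1, 7.9]
gripper_width: 0.1
grasp_force: 4.1
```

Emit:
{"fn": "servo_tool", "kwargs": {
  "plan": [
    [0, 0, 0, 0, 0, 0, 0],
    [0, 0, 0.0667, 0, 0, 0, 0],
    [0, 0, 0.0667, 0, 0, 0, 0],
    [0, 0, 0.0667, 0, 0, 0, 0],
    [-0.0478, -0.0678, 0, 0, 0, 0, 0],
    [-0.0478, -0.0678, 0, 0, 0, 0, 0],
    [-0.0478, -0.0678, 0, 0, 0, 0, 0],
    [0, 0, -0.0567, 0, 0, 0, 0],
    [0, 0, -0.0567, 0, 0, 0, 0],
    [0, 0, -0.0567, 0, 0, 0, 0],
    [0, 0, 0, 0, 0, 0, 0]
  ]
}}

```text
clock: 6.02
position: [554.7, 9.6, 73.0]
ee_rot: [0.029, 1.0, -0.0, -0.002]
contact_force: [0.1, 0.1, 1.0]
gripper_width: -0.3
grasp_force: 0.0
```

Run:
```python
from h import *
g=vision.get_image('scene'); np.savez('pics/s2',**g)
save('s2',cv2.resize(g['image'][200:350,225:410],None,fx=4,fy=4,interpolation=cv2.INTER_CUBIC))
print(J(arm.read_state()['position']))
```

```text
[[  -2.50462964 -105.28637098   73.96798798]]
```

View pics/s2.png

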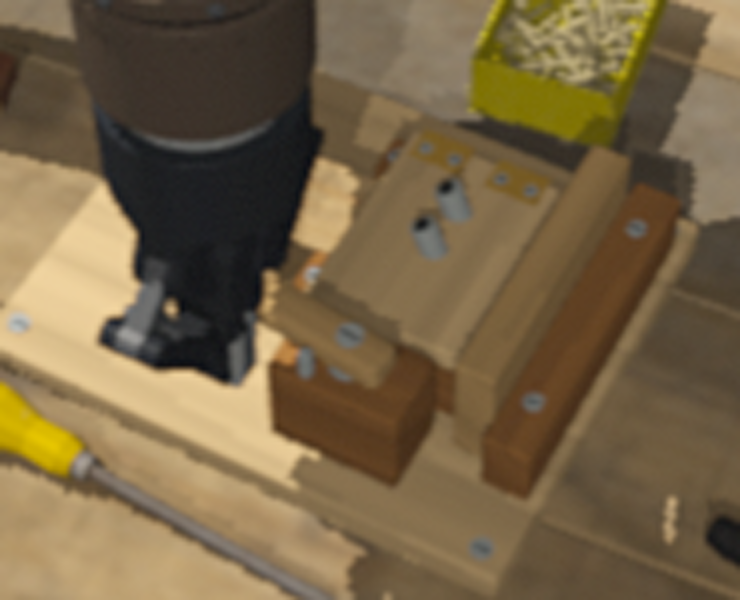

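The leaf now lies flat (bushes at crop (440,215)), the turnbutton is still open with its tip at (265,310), and the fingertips are just outside it at (240,375). I sweep the bar round in an arc.

Emit:
{"fn": "servo_tool", "kwargs": {
  "plan": [
    [-0.0017, 0.0186, 0, 0, 0, 0, 0],
    [-0.0017, 0.0186, 0, 0, 0, 0, 0],
    [-0.0017, 0.0186, 0, 0, 0, 0, 0],
    [-0.0005, 0.0187, 0, 0, 0, 0, 0],
    [-0.0005, 0.0187, 0, 0, 0, 0, 0],
    [-0.0005, 0.0187, 0, 0, 0, 0, 0],
    [0.0097, 0.0184, 0, 0, 0, 0, 0],
    [0.0097, 0.0184, 0, 0, 0, 0, 0],
    [0.0097, 0.0184, 0, 0, 0, 0, 0],
    [0.0136, 0.0092, 0, 0, 0, 0, 0],
    [0.0136, 0.0092, 0, 0, 0, 0, 0],
    [0.0136, 0.0092, 0, 0, 0, 0, 0],
    [0, 0, 0, 0, 0, 0, 0]
  ]
}}

```text
clock: 7.7
position: [575.5, 69.0, 74.2]
ee_rot: [0.029, 1.0, 0.0, 0.0]
contact_force: [-0.5, -0.5, 0.5]
gripper_width: 0.2
grasp_force: 0.0
```

Next I push in jig +x until the stop pin gives a reaction.

Emit:
{"fn": "servo_tool", "kwargs": {
  "plan": [
    [0.01, 0, 0, 0, 0, 0, 0],
    [0.01, 0, 0, 0, 0, 0, 0],
    [0, 0, 0, 0, 0, 0, 0]
  ]
}}

```text
clock: 8.07
position: [578.2, 68.6, 73.9]
ee_rot: [0.029, 1.0, -0.0, -0.003]
contact_force: [-6.8, 3.1, 4.2]
gripper_width: 0.2
grasp_force: 3.8
```

Emit:
{"fn": "servo_tool", "kwargs": {
  "plan": [
    [-0.025, 0, 0, 0, 0, 0, 0],
    [-0.025, 0, 0, 0, 0, 0, 0],
    [0, 0, 0.0667, 0, 0, 0, 0],
    [0, 0, 0.0667, 0, 0, 0, 0],
    [0, 0, 0.0667, 0, 0, 0, 0],
    [-0.1157, 0.0577, 0, 0, 0, 0, 0],
    [-0.1157, 0.0577, 0, 0, 0, 0, 0],
    [-0.1157, 0.0577, 0, 0, 0, 0, 0],
    [0, 0, 0, 0, 0, 0, 0]
  ]
}}

```text
clock: 9.2
position: [459.9, 120.9, 134.7]
ee_rot: [0.027, 1.0, 0.0, 0.0]
contact_force: [0.8, -0.3, 0.6]
gripper_width: 0.3
grasp_force: 0.0
```

Run:
```python
from h import *
g=vision.get_image('scene'); s=dict(np.load('pics/s2.npz'))
save('s3',cv2.resize(g['image'][200:350,225:410],None,fx=4,fy=4,interpolation=cv2.INTER_CUBIC))
print(J(arm.read_state()['position']))
for x in(-79,-73,-68):print(x,((proj(g,Wd([[x+1,-22.5,52],[x+1,22.5,52]]))-[225,200])*4).round())
```

```text
[[-102.97265821    0.26402339  134.82177441]]
-79 [[176. 186.]
 [229. 116.]]
-73 [[188. 191.]
 [241. 121.]]
-68 [[198. 196.]
 [251. 125.]]
```

View pics/s3.png

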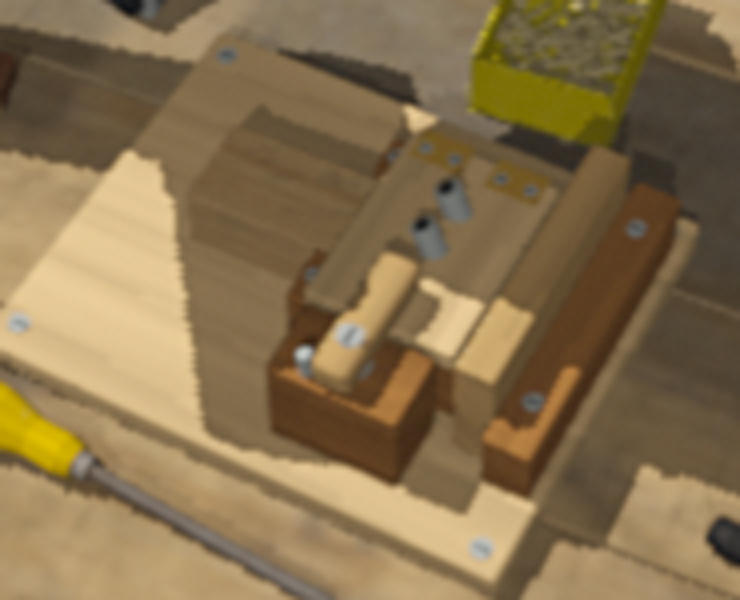

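The turnbutton lies across the shut leaf, running from (335,375) to (395,265), and the rail's tail corner is at (190,198), so jig x is about -72. I check the bar's angle in numbers and lower the fingers behind the tail.

Run:
```python
from h import *
g=dict(np.load('pics/s2.npz'))
c2=lambda p:np.array(p)/4+[225,200]
# right-hand long edge of bar top, and left-hand one
for a,b in(((357,383),(418,268)),((316,370),(380,256))):
    P=J(plane(g,[c2(a),c2(b)],86)); d=P[1]-P[0]; print(P.round(1),'angle',np.arctan2(d[1],-d[0]))
```

```text
[[ 51.1 -94.6  86. ]
 [ 46.1 -34.4  86. ]] angle 1.4886538788476802
[[ 34.1 -96.8  86. ]
 [ 29.8 -36.4  86. ]] angle 1.4993933805575297
```

Emit:
{"fn": "servo_tool", "kwargs": {
  "plan": [
    [0, 0, -0.06, 0, 0, 0, 0],
    [0, 0, -0.06, 0, 0, 0, 0],
    [0, 0, -0.06, 0, 0, 0, 0],
    [0, 0, -0.06, 0, 0, 0, 0],
    [0, 0, -0.06, 0, 0, 0, 0],
    [0, 0, -0.06, 0, 0, 0, 0],
    [0, 0, 0, 0, 0, 0, 0],
    [0, 0, 0, 0, 0, 0, 0]
  ]
}}

```text
clock: 10.25
position: [462.7, 120.7, 26.7]
ee_rot: [0.029, 1.0, 0.0, 0.001]
contact_force: [-0.1, 0.6, 0.8]
gripper_width: -0.2
grasp_force: 0.0
```

Emit:
{"fn": "servo_tool", "kwargs": {
  "plan": [
    [0.01, -0.0006, 0, 0, 0, 0, 0],
    [0.01, -0.0006, 0, 0, 0, 0, 0],
    [0.01, -0.0006, 0, 0, 0, 0, 0],
    [0.01, -0.0006, 0, 0, 0, 0, 0],
    [0.01, -0.0006, 0, 0, 0, 0, 0],
    [0.01, -0.0006, 0, 0, 0, 0, 0],
    [0.01, -0.0006, 0, 0, 0, 0, 0],
    [0.01, -0.0006, 0, 0, 0, 0, 0],
    [0.01, -0.0006, 0, 0, 0, 0, 0],
    [0.01, -0.0006, 0, 0, 0, 0, 0],
    [0.01, -0.0006, 0, 0, 0, 0, 0],
    [0.01, -0.0006, 0, 0, 0, 0, 0],
    [0, 0, 0, 0, 0, 0, 0]
  ]
}}

```text
clock: 11.88
position: [498.1, 118.4, 26.2]
ee_rot: [0.029, 1.0, 0.0, 0.0]
contact_force: [0.0, 0.2, 0.6]
gripper_width: 0.1
grasp_force: 0.0
```

Emit:
{"fn": "servo_tool", "kwargs": {
  "plan": [
    [0.0034, -0.0002, 0, 0, 0, 0, 0],
    [0.0034, -0.0002, 0, 0, 0, 0, 0],
    [0.0034, -0.0002, 0, 0, 0, 0, 0],
    [0.0034, -0.0002, 0, 0, 0, 0, 0],
    [0.0034, -0.0002, 0, 0, 0, 0, 0],
    [0.0034, -0.0002, 0, 0, 0, 0, 0],
    [0.0034, -0.0002, 0, 0, 0, 0, 0],
    [0.0034, -0.0002, 0, 0, 0, 0, 0],
    [0, 0, 0, 0, 0, 0, 0]
  ]
}}

```text
clock: 13.0
position: [506.1, 118.0, 26.3]
ee_rot: [0.029, 1.0, 0.0, 0.0]
contact_force: [-0.4, 0.7, 0.6]
gripper_width: -0.2
grasp_force: 0.0
```

Emit:
{"fn": "servo_tool", "kwargs": {
  "plan": [
    [0.0034, -0.0002, 0, 0, 0, 0, 0],
    [0.0034, -0.0002, 0, 0, 0, 0, 0],
    [0.0034, -0.0002, 0, 0, 0, 0, 0],
    [0, 0, 0, 0, 0, 0, 0]
  ]
}}

```text
clock: 13.5
position: [509.1, 117.8, 26.2]
ee_rot: [0.029, 1.0, 0.0, 0.0]
contact_force: [0.9, -0.7, -0.4]
gripper_width: -0.2
grasp_force: 0.0
```

Emit:
{"fn": "servo_tool", "kwargs": {
  "plan": [
    [0.0034, -0.0002, 0, 0, 0, 0, 0],
    [0.0034, -0.0002, 0, 0, 0, 0, 0],
    [0.0034, -0.0002, 0, 0, 0, 0, 0],
    [0, 0, 0, 0, 0, 0, 0]
  ]
}}

```text
clock: 14.0
position: [509.6, 116.8, 25.6]
ee_rot: [0.029, 1.0, -0.001, -0.003]
contact_force: [-6.5, 1.6, 1.9]
gripper_width: 0.2
grasp_force: 3.1
```

Emit:
{"fn": "servo_tool", "kwargs": {
  "plan": [
    [0.0034, -0.0002, 0, 0, 0, 0, 0],
    [0.0025, -0.0002, 0, 0, 0, 0, 0],
    [0, 0, 0, 0, 0, 0, 0],
    [0, 0, 0, 0, 0, 0, 0]
  ]
}}

```text
clock: 14.5
position: [509.5, 116.2, 25.1]
ee_rot: [0.029, 1.0, -0.002, -0.004]
contact_force: [-9.6, 2.1, 2.6]
gripper_width: 0.0
grasp_force: 5.0
```

Emit:
{"fn": "servo_tool", "kwargs": {
  "plan": [
    [0.004, 0, 0.001, 0, 0, 0, 0],
    [0, 0, 0, 0, 0, 0, 0],
    [0, 0, 0, 0, 0, 0, 0],
    [0, 0, 0, 0, 0, 0, 0],
    [0, 0, 0, 0, 0, 0, 0]
  ]
}}

```text
clock: 15.12
position: [509.4, 116.0, 25.0]
ee_rot: [0.03, 1.0, -0.002, -0.006]
contact_force: [-12.2, 3.9, 3.0]
gripper_width: -0.1
grasp_force: 6.2
```

Emit:
{"fn": "servo_tool", "kwargs": {
  "plan": [
    [0.0015, 0, 0, 0, 0, 0, 0],
    [0, 0, 0, 0, 0, 0, 0],
    [0, 0, 0, 0, 0, 0, 0],
    [0, 0, 0, 0, 0, 0, 0],
    [0, 0, 0, 0, 0, 0, 0],
    [0, 0, 0, 0, 0, 0, 0],
    [0, 0, 0, 0, 0, 0, 0],
    [0, 0, 0, 0, 0, 0, 0],
    [0, 0, 0, 0, 0, 0, 0],
    [0, 0, 0, 0, 0, 0, 0]
  ]
}}

```text
clock: 16.38
position: [509.4, 115.9, 24.9]
ee_rot: [0.03, 1.0, -0.002, -0.006]
contact_force: [-14.3, 5.0, 4.1]
gripper_width: -0.1
grasp_force: 6.7
```

Run:
```python
from h import *
for _ in range(4):
    g=vision.get_image('scene'); s=arm.read_state(); print(s['clock'],s['position'].round(2),s['contact_force'].round(1),abs(s['joint_vel']).max().round(4))
save('s4',cv2.resize(g['image'][200:350,225:410],None,fx=4,fy=4,interpolation=cv2.INTER_CUBIC))
```

```text
16.425 [509.44 115.9   24.97] [-13.6   4.    4.6] 0.0022
16.475 [509.43 115.89  24.95] [-14.    5.3   4.3] 0.0013
16.525 [509.44 115.89  24.96] [-11.9   5.    3.4] 0.002
16.575 [509.43 115.91  24.95] [-12.8   4.7   4.1] 0.0013
```

View pics/s4.png

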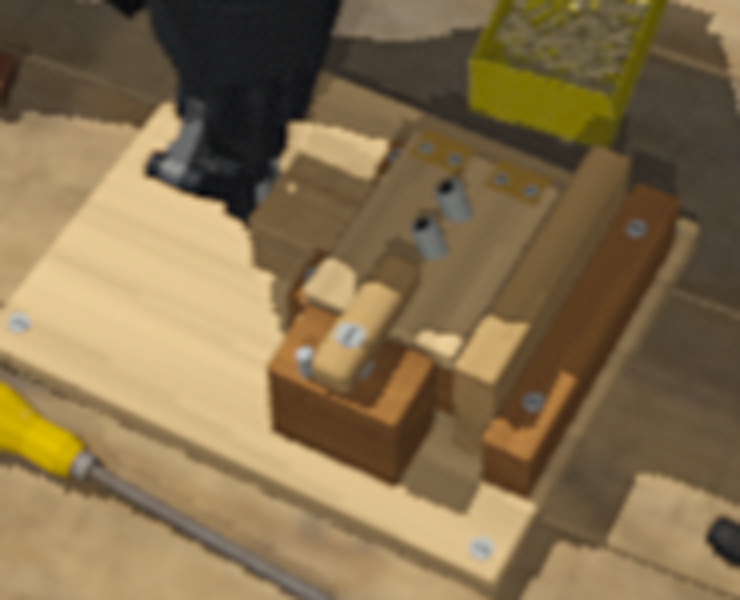

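The rail now sits deep in the channel: its tail at (250,225) stands out only about 35 mm, with the fingers behind it. The leaf is down and the button across it. The push is steady at about 13 N, so I hand in.

```bash
python3 -c "
from bench import arm
print(arm.job_done())"
```

```text
the job is handed in; nothing more can be done
None
```

I handed the job in while still pushing: the leaf is flat down, the turnbutton is across it against its pin, and the rail is butted on the end board with a steady push of about 13 N at the wrist; no verdict came back.

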